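# Prop the cash box lid half open on its stay

## Task

The lid of the cash box has been thrown right back. Flip the box's own stay, the L-shaped steel rod lying across the inside of the box, all the way up to its stop, then bring the lid forward and lower it gently until it rests on the crossbar of the stay, propped half open. Do not let the lid drop.

Things in the scene. Friction and masses are not known exactly. Their poses are not given: they have to be found in the camera images.
- cash_box: Open grey steel box 180 x 180 x 90 mm high, walls 5 mm, fixed to the cabinet. Origin: centre of its underside; x from its front wall (lock plate, nearest the robot) to its back, y to its left, z up. A 49 mm high partition crosses it at x = -45; two coin rolls up to 57 mm high stand before it. The rest of the inside holds only the stay. Loose desk things, up to 46 mm high, lie beside the box.
- stay (a joint): Angle (rad) of the stay about its pivot at x = -20, y = -75, z = 76 mm of the cash box; it turns about the box's x axis. 0: lies level, pointing to the box's +y; pi/2: straight up; 1.66: at its stop, just past upright. Starts at 0.1 to 0.5. The pivot is stiff (0.045 N m), so the stay remains where it is left.
- stay_bar (a point): Grip point of the stay, in the middle of its crossbar. The stay is one bent round steel rod, 10 mm thick: an arm 110 mm long from the pivot, at whose end a straight crossbar 50 mm long runs off square towards the back of the box (+x). This point lies on the crossbar's axis, 32 mm from the arm's axis (x = 12 mm of the box). Gripped along the box's y the bar turns between the pads.
- lid (a joint): Angle (rad) of the lid, a steel plate 180 x 180 x 8 mm, about 0.3 kg. Its hinge axis, parallel to the box's y, is at x = 90, z = 90 mm of the cash box, in the plane of the lid's underside. 0: shut, lying forward on the rim; pi/2: upright; 1.66: thrown back against its stop, where it starts and stays by itself. Let go when not yet upright, it falls. Resting on the raised stay it reads about 1.05.
- knob (a point): Centre of the black ball knob, 26 mm in diameter, on a 10 mm stem in the middle of the lid's free edge: 214 mm from the hinge axis along the lid, 34 mm beyond the edge, 4 mm above the plane of the underside. About 300 mm above the cabinet at the start. Gripped along the hinge line it can turn between the pads as the lid swings.

How it is judged (in metres and radians):
On the way:
1. the stay is flipped up to within about 10 degrees of its stop while the lid is still up (value of joint stay above 1.48 rad and value of joint lid above 1.25 rad), for 0.2 s.
At the end, for the whole second after the job is handed in: The stay is up, within about 10 degrees of its stop (above 1.48 rad), and the lid is at rest on its crossbar at 0.95 to 1.17 rad (value of joint stay above 1.48 rad and value of joint lid between 0.95 and 1.17 rad and velocity of joint lid between -0.05 and 0.05 rad/s); the robot touches nothing.
It fails at once if the lid is let drop (it falls faster than 2.6 rad/s) (velocity of joint lid below -2.6 rad/s).
It also fails if it takes over 45 s, if anything falls off the work surface, if the arm or the gripper's body presses on something with over 40 N, if the wrist force passes 120 N, or if a joint passes its speed limit or range.

## Robot

A 7-joint arm with a two-finger parallel gripper is mounted at the origin on a cart in front of the work surface, level with it; the furniture and walls round the work are solid. World frame = base frame: x ahead of the robot, y to its left, z up, the work surface at z = 0. Lengths are in mm, angles in rad, forces in N, time in s.
With the tool pointing down it reaches from about 425 to 875 mm from the base axis. Payload 4.7 kg.
Tool frame: the origin (TCP) lies midway between the tips of the shut fingers; the grasp point (between the pads) lies ctrl.grasp_offset behind it (ctrl.grasp_offset is the distance from the TCP to the grasp point, in mm); z points along the fingers, y is the line along which they close (so a half turn about z gives the same grasp; the last joint's range is limited). The gripper opens to 87 mm and grips with 3 to 60 N. Pads are 19 mm wide; open, the fingers measure 117 mm over their backs; the gripper's body (75 mm by 190 mm) begins 51 mm behind the grasp point.
Start: joints at [-1.252, 0.321, -0.07, 1.45, 0.023, 1.371, -0.057], TCP at [195.094, 620.052, 222.587] pointing down, gripper open.
Joint ranges: [-2.86, 2.86], [-0.3, 2.09], [-1.38, 1.24], [0.06, 2.45], [-1.56, 4.7], [0.09, 2.05], [-2.69, 2.69]. Speed limits (rad/s): [2.57, 2.57, 3.14, 3.14, 3.14, 3.14, 3.14].

## Interface

Orientations are given as a 3x3 rotation matrix whose columns are the frame's x, y, z axes.
In Python, from rig import ctrl gives the robot as it stands. The module is installed in compiled form; this text tells all that it offers.
- The arm moves only by the tool play_rows, never from a script. Its argument "moves" is a list of rows, each an object with "offset": the shift along the tool's x, y, z in m, a list of three; "turn": the turn, a rotation vector about the tool's x, y, z in degrees, a list of three; "hand": the opening, from -1 (shut) to 1 (fully open), so that 0 is half open. In form: [{"offset": [tx, ty, tz], "turn": [rx, ry, rz], "hand": hand}, ...]. A call has 1 to 8 rows; each row is the pose to reach, as a shift and turn from the pose commanded when the call began, along the tool's axes at that moment; what a row does not reach only later rows make up. A row lasts 1/10 s, in which the tool goes at most 50 mm and 8.59 degrees, less where a joint would pass 70% of its speed; a pose out of reach is approached as far as the arm can. A call with a gripper value outside its range is refused whole. The fingers move at their own pace and stop on an object; "squeeze" is the grip in N (left out, the last holds). Time passes only in rows, so rows that repeat a pose let the fingers close. It gives the time, the measured TCP pose, the force, the opening and the grip force at its end, in the units of the state.
- ctrl.observe(): the state, without advancing time (a new reading comes with each control period).
- ctrl.capture(name): name is "scene" or "side" or "wrist"; returns a dict with "img" (400x640x3 uint8, red, green, blue), "fx", "fy", "cx", "cy" (pixels), "eye" and "orientation" of the camera in the world; the wrist camera has in their place "tool_from_camera" (4x4, takes a point from camera to tool coordinates, whose origin is the TCP and whose axes are the flange's). Camera axes: x right, y up, looking along -z (the intrinsics and any distortion apply to the point x, -y, -z); pixel columns grow to the right and rows downward; lengths in mm; the calibration is good to about 2 mm. A picture is of the moment at which its call begins: read the wrist's pose just before it. There is no depth.
- ctrl.hand_in(): hands the job in; it is judged then, once.
The state is a dict: "time_s": time; "joint_pos": joint angles; "qvel": joint speeds; "joint_torque": joint torques, N m; "tool_pos": TCP position; "tool_rot": TCP orientation; "force": force on the tool from outside, world axes, zero at the start; "moment": the same for the moment, N m; "width": finger opening in mm; "grasp_force": force on a finger pad.
Only numpy, scipy, OpenCV 4.12 (cv2) and the standard library are available. Lean on these libraries where they do the work, as an engineer would, in place of code of your own. Each camera call takes 0.05 s, during which the arm holds its last target. There are 200 camera calls.

## Working session

There is one attempt and no reset: what is moved stays moved. The work goes in short steps, Python scripts to look and compute and a tool call to move; the robot and the scene stay as the last step left them, time stands still between calls to the robot, and variables do not carry over. Pictures are saved under pics/ and viewed, at most 10 in all, crops included, and the job is handed in when it is done.

Besides the shell and the picture viewer there is one more tool, called after ">>>" by a JSON object that holds its "method" and its "body". play_rows: Moves the arm, as the interface text tells. Its arguments: {"type":"object","properties":{"moves":{"type":"array","items":{"type":"object","properties":{"offset":{"type":"array","items":{"type":"number"}},"turn":{"type":"array","items":{"type":"number"}},"hand":{"type":"number"}}}},"squeeze":{"type":"number"}},"required":["moves"]}

```bash
mkdir -p pics
python3 - <<'E'
from rig import ctrl
import cv2,numpy as np,json
s=ctrl.observe();print(s, ctrl.grasp_offset)
for n in("scene","side","wrist"):
    c=ctrl.capture(n);cv2.imwrite(f"pics/{n}0.png",c["img"][:,:,::-1])
    print({k:(v.tolist() if hasattr(v,'tolist') else v) for k,v in c.items() if k!="img"})
E
```

```text
{'time_s': 0.0, 'joint_pos': array([-1.2519292 ,  0.32178166, -0.07009793,  1.45164719,  0.02259772,
        1.37077637, -0.05687107]), 'qvel': array([-0.00341866, -0.00033468, -0.00198955,  0.00047999,  0.0023975 ,
       -0.00026671, -0.00048767]), 'joint_torque': array([ 6.50485958e-05, -4.91285419e+01, -4.03436981e-01, -3.12537146e+01,
       -6.38693897e-02,  4.33574268e-02,  1.88176305e-04]), 'tool_pos': array([194.92459398, 619.52520292, 221.50240473]), 'tool_rot': array([[-9.53938166e-01,  3.00002937e-01, -4.61097056e-04],
       [ 3.00003278e-01,  9.53936536e-01, -1.76620544e-03],
       [-9.00094909e-05, -1.82318141e-03, -9.99998334e-01]]), 'force': array([ 0.27977947,  0.07719262, -0.34415911]), 'moment': array([-0.02472225, -0.04032868,  0.02538754]), 'grasp_force': 0.0, 'width': 87.14911878947572} 18.700000000000003
{'fx': 454.5138363143082, 'fy': 454.5138363143082, 'cx': 326.46536643835105, 'cy': 194.82617866304452, 'eye': [105.26038437812669, 485.00399343477955, 519.1717028587725], 'orientation': [[-0.870462232375623, 0.2513643011617943, -0.4232156543762163], [-0.49218
[... 207 characters left out ...]
00.0090088235757, 'eye': [674.3833492878724, 215.58928469851932, 813.4855943469514], 'orientation': [[-0.8385947883206013, -0.473860309823849, 0.26872883688798915], [0.5446467491881561, -0.7194469224608303, 0.4309942509598172], [-0.010894934616574422, 0.5077918200752015, 0.8614109169638]]}
{'fx': 297.08370076997517, 'fy': 297.08370076997517, 'cx': 318.4240518169474, 'cy': 195.24455655885544, 'tool_from_camera': [[0.00099159517869488, 0.9636499404484371, 0.2671662572495316, 71.90101770505308], [0.9999994171020297, -0.0008414066115346264, -0.0006766317403213211, -0.7204345394107303], [-0.00042724068103742546, 0.2671667724636343, -0.9636502130735833, -162.27209832844989], [0.0, 0.0, 0.0, 1.0]]}
```

View pics/scene0.png

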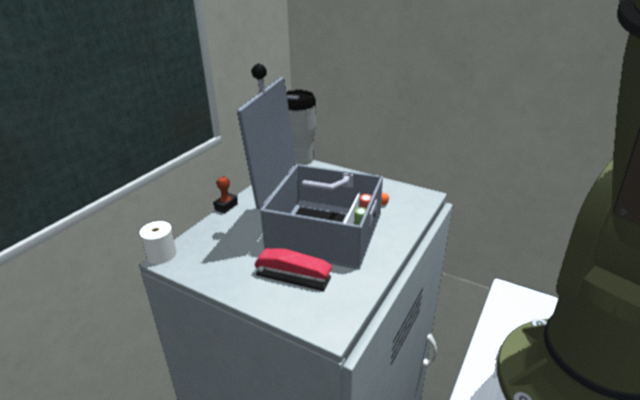

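View pics/side0.png

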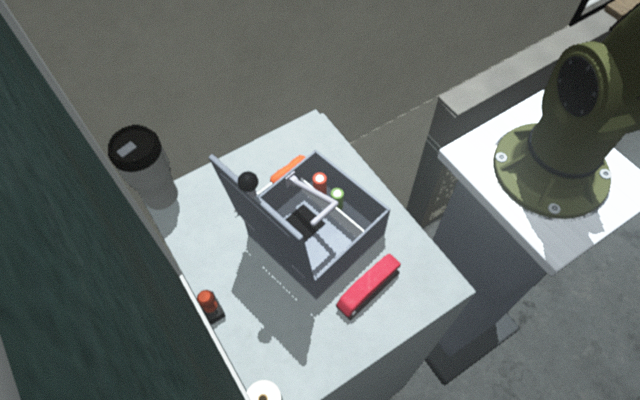

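Run:
```python
import cv2
a=cv2.imread("pics/scene0.png")[55:275,230:400];cv2.imwrite("pics/sc.png",cv2.resize(a,(442,572),interpolation=cv2.INTER_CUBIC))
a=cv2.imread("pics/side0.png")[140:310,200:400];cv2.imwrite("pics/sd.png",cv2.resize(a,(700,595),interpolation=cv2.INTER_CUBIC))
```

```text
(no output)
```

View pics/sc.png

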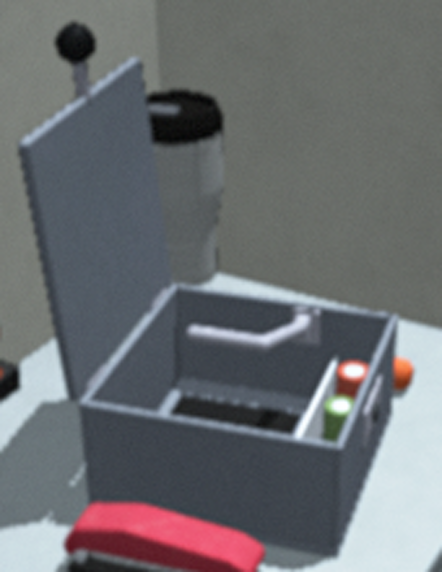

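View pics/sd.png

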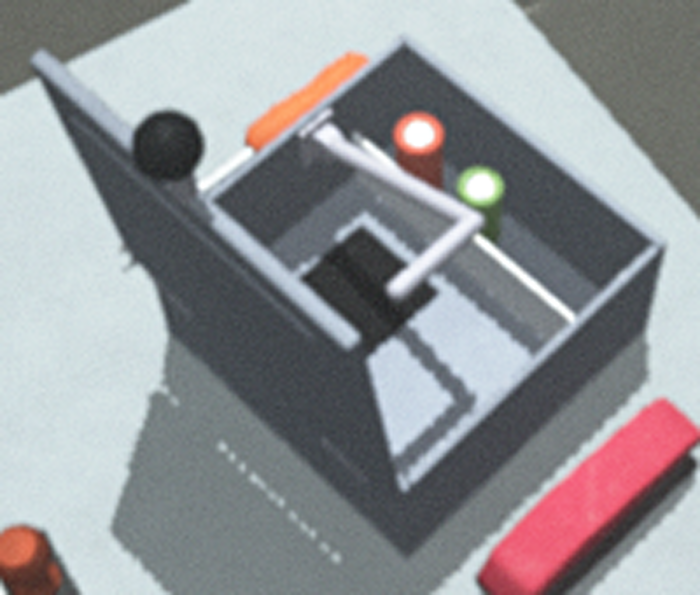

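```bash
cat > h.py <<'E'
import numpy as np
def proj(c,P):
    p=(np.atleast_2d(P)-c["eye"])@np.array(c["orientation"])
    return np.c_[c["cx"]+c["fx"]*p[:,0]/-p[:,2], c["cy"]-c["fy"]*p[:,1]/-p[:,2]]
def lidp(a,r,h,y): # along lid r, above underside h
    return [90-r*np.cos(a)+h*np.sin(a)*1, y, 90+r*np.sin(a)+h*np.cos(a)]
def stay(a,x,r=110): return [x,-75+r*np.cos(a),76+r*np.sin(a)]
def W(q,P):
    c,s=np.cos(q[2]),np.sin(q[2]);P=np.atleast_2d(P)
    return P@np.array([[c,s,0],[-s,c,0],[0,0,1]])+[q[0],q[1],0]
E
cat > fit.py <<'E'
from rig import ctrl
from h import *
from scipy.optimize import least_squares
cs,cd=ctrl.capture("scene"),ctrl.capture("side")
S=lambda u:np.array(u)/2.6+[230,55]
D=lambda u:np.array(u)/3.5+[200,140]
us=S([[342,445],[397,318],[82,402],[175,288],[336,553],[76,43],[265,340],[190,331]])
ud=D([[404,40],[662,244],[404,490],[168,146],[478,218],[398,288]])
def res(q):
    B=lambda x,y,z=90:[x,y,z]
    k=lidp(q[3],214,4,0)
    Ps=[B(-90,90),B(-90,-90),B(90,90),B(90,-90),B(-90,90,0),k,stay(q[4],-20),stay(q[4],30)]
    Pd=[B(-90,-90),B(-90,90),B(90,90),k,stay(q[4],-20),stay(q[4],30)]
    return np.r_[(proj(cs,W(q,Ps))-us).ravel(),(proj(cd,W(q,Pd))-ud).ravel()]
r=least_squares(res,[500,-150,0,1.66,.3],loss="soft_l1")
q=r.x;print(q.round(3));print(res(q).reshape(-1,2).round(1).tolist())
print("knob",W(q,lidp(q[3],214,4,0)),"bar",W(q,stay(q[4],12)),"pivot",W(q,[-20,-75,76]))
np.save("q.npy",q)
E
python3 fit.py
```

```text
[ 4.62097e+02 -1.34098e+02  2.12000e-01  1.66100e+00  4.01000e-01]
[[-0.4, 0.9], [0.3, -1.9], [-2.1, -0.1], [-1.2, -2.5], [0.2, 1.9], [-0.7, -0.5], [-0.8, 0.6], [1.0, -0.1], [0.1, -3.3], [1.9, -1.3], [0.2, 0.2], [0.1, -0.5], [-1.2, 0.2], [-0.1, -0.5]]
knob [[ 572.73498746 -110.23248273  302.77815602]] bar [[ 468.28926089 -105.89574108  118.96501216]] pivot [[ 458.36024791 -211.62852896   76.        ]]
```

```bash
cat >> h.py <<'E'
from scipy.spatial.transform import Rotation as Ro
def rel(s,T,R):
    R0=s["tool_rot"];return ((R0.T@(np.array(T)-s["tool_pos"]))/1000).round(4).tolist(), np.degrees(Ro.from_matrix(R0.T@R).as_rotvec()).round(2).tolist()
def down(yaw):
    c,s=np.cos(yaw),np.sin(yaw);return np.array([[-c,-s,0],[-s,c,0],[0,0,-1.]])
E
python3 - <<'E'
from rig import ctrl
from h import *
q=np.load("q.npy");s=ctrl.observe()
print(rel(s,[430,280,240],down(q[2]-0.2)))
print(rel(s,[466,-106,200],down(q[2])))
E
```

```text
([-0.3261, -0.2536, -0.0177], [-0.05, -0.0, -18.18])
([-0.4763, -0.611, 0.0226], [-0.05, -0.01, -29.64])
```

>>> {"method": "play_rows", "body": {"moves": [{"offset": [-0.326, -0.254, -0.018], "turn": [0, 0, -18], "hand": 0.15}, {"offset": [-0.326, -0.254, -0.018], "turn": [0, 0, -18], "hand": 0.15}, {"offset": [-0.326, -0.254, -0.018], "turn": [0, 0, -18], "hand": 0.15}, {"offset": [-0.326, -0.254, -0.018], "turn": [0, 0, -18], "hand": 0.15}, {"offset": [-0.326, -0.254, -0.018], "turn": [0, 0, -18], "hand": 0.15}, {"offset": [-0.326, -0.254, -0.018], "turn": [0, 0, -18], "hand": 0.15}, {"offset": [-0.326, -0.254, -0.018], "turn": [0, 0, -18], "hand": 0.15}, {"offset": [-0.326, -0.254, -0.018], "turn": [0, 0, -18], "hand": 0.15}]}}

```text
time_s: 1.05
tool_pos: [422.8, 289.5, 240.3]
tool_rot: [[-1.0, -0.009, 0.001], [-0.009, 1.0, 0.001], [-0.001, 0.001, -1.0]]
force: [2.0, 0.1, -0.5]
width: 50.5
grasp_force: 0.0
```

Run:
```python
from rig import ctrl
from h import *
q=np.load("q.npy");s=ctrl.observe()
print(s["joint_pos"].round(2),s["tool_pos"].round(1))
print(rel(s,[455,-106,215],down(q[2])))
```

```text
[-0.81  0.02  0.16  1.77 -0.    1.36  0.93] [422.8 289.5 240.3]
([-0.0285, -0.3958, 0.025], [0.04, 0.03, -11.63])
```

>>> {"method": "play_rows", "body": {"moves": [{"offset": [-0.028, -0.395, 0.02], "turn": [0, 0, -11.6], "hand": 0.15}, {"offset": [-0.028, -0.395, 0.02], "turn": [0, 0, -11.6], "hand": 0.15}, {"offset": [-0.028, -0.395, 0.02], "turn": [0, 0, -11.6], "hand": 0.15}, {"offset": [-0.028, -0.395, 0.02], "turn": [0, 0, -11.6], "hand": 0.15}, {"offset": [-0.028, -0.395, 0.02], "turn": [0, 0, -11.6], "hand": 0.15}, {"offset": [-0.028, -0.395, 0.02], "turn": [0, 0, -11.6], "hand": 0.15}, {"offset": [-0.028, -0.395, 0.02], "turn": [0, 0, -11.6], "hand": 0.15}, {"offset": [-0.028, -0.395, 0.02], "turn": [0, 0, -11.6], "hand": 0.15}]}}

```text
time_s: 1.85
tool_pos: [453.4, -105.5, 220.2]
tool_rot: [[-0.978, -0.21, 0.001], [-0.21, 0.978, 0.001], [-0.001, 0.0, -1.0]]
force: [1.1, 0.7, -0.3]
width: 50.1
grasp_force: 0.0
```

>>> {"method": "play_rows", "body": {"moves": [{"offset": [0, 0, 0], "turn": [0, 0, 0], "hand": 0.15}, {"offset": [0, 0, 0], "turn": [0, 0, 0], "hand": 0.15}]}}

```text
time_s: 2.05
tool_pos: [453.4, -104.2, 219.9]
tool_rot: [[-0.978, -0.207, 0.0], [-0.207, 0.978, 0.001], [-0.0, 0.001, -1.0]]
force: [-0.2, 0.9, 0.3]
width: 50.2
grasp_force: 0.0
```

```bash
cat >> h.py <<'E'
def wcam(s,c):
    M=np.array(c["tool_from_camera"]);R=s["tool_rot"]
    return dict(c,eye=s["tool_pos"]+R@M[:3,3],orientation=R@M[:3,:3])
E
python3 - <<'E'
from rig import ctrl
from h import *
import cv2,pickle
q=np.load("q.npy");s=ctrl.observe()
c=wcam(s,ctrl.capture("wrist"));pickle.dump(c,open("w1.pkl","wb"))
print(s["joint_pos"].round(2),s["tool_pos"].round(1))
im=c["img"][:,:,::-1].copy()
for p in proj(c,W(q,[stay(q[4],-20),stay(q[4],30),stay(q[4],12),[-90,-90,90],[-90,90,90],[90,90,90],[-20,-75,76]])):
    print(p.round());cv2.circle(im,tuple(int(v) for v in p),3,(0,255,0),1)
cv2.imwrite("pics/w1.png",im)
E
```

```text
[-0.47 -0.11  0.6   1.91  0.06  1.32  1.89] [ 453.4 -104.2  219.9]
[314. 176.]
[314. 227.]
[314. 209.]
[190.  96.]
[382.  95.]
[373. 268.]
[217. 167.]
```

View pics/w1.png

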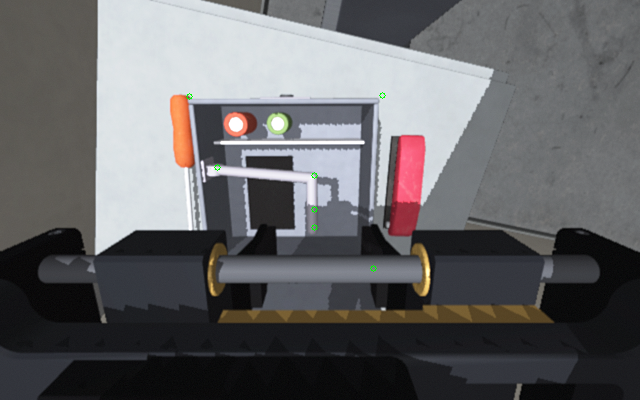

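```bash
python3 - <<'E'
s=open("fit.py").read()
s=s.replace("def res(q):","import pickle\ncw=pickle.load(open('w1.pkl','rb'))\nuw=np.array([[190,99],[379.5,99],[312,178]])\ndef res(q):")
s=s.replace("(proj(cd,W(q,Pd))-ud).ravel()]","(proj(cd,W(q,Pd))-ud).ravel(),1.5*(proj(cw,W(q,[B(-90,-90),B(-90,90),stay(q[4],-20)]))-uw).ravel()]")
s+='''
from rig import ctrl
st=ctrl.observe();b=W(q,stay(q[4],12))[0]
print(rel(st,b-[0,0,18.7],down(q[2])))
'''
open("fit.py","w").write(s)
E
python3 fit.py
```

```text
[ 4.64532e+02 -1.34926e+02  2.16000e-01 -2.31000e-01  4.02000e-01]
[[-1.3, 0.1], [-0.9, -2.4], [-2.9, -0.6], [-2.2, -2.9], [-0.6, 1.1], [127.4, 150.1], [-1.7, -0.1], [0.2, -0.6], [-1.5, -3.0], [0.4, -1.2], [-1.1, 0.5], [111.9, -0.5], [-2.8, 0.4], [-1.6, -0.2], [-3.0, -0.1], [1.3, -2.2], [0.8, -0.2]]
knob [[ 348.09667851 -160.52592395   44.82898705]] bar [[ 470.62261758 -106.74374737  119.07087174]] pivot [[ 461.10384521 -212.47119404   76.        ]]
([-0.0154, -0.0085, 0.1195], [0.03, -0.0, -0.11])
```

>>> {"method": "play_rows", "body": {"moves": [{"offset": [-0.015, -0.007, 0.04], "turn": [0, 0, 0], "hand": 0.15}, {"offset": [-0.015, -0.007, 0.08], "turn": [0, 0, 0], "hand": 0.15}, {"offset": [-0.015, -0.007, 0.11], "turn": [0, 0, 0], "hand": 0.15}, {"offset": [-0.015, -0.007, 0.119], "turn": [0, 0, 0], "hand": 0.15}, {"offset": [-0.015, -0.007, 0.119], "turn": [0, 0, 0], "hand": 0.15}]}}

```text
time_s: 2.7
tool_pos: [469.1, -105.9, 100.1]
tool_rot: [[-0.977, -0.212, -0.003], [-0.212, 0.977, -0.0], [0.003, 0.0, -1.0]]
force: [0.3, 0.3, 1.9]
width: 50.3
grasp_force: 0.0
```

```bash
sed -i 's/\[500,-150,0,1.66,.3\],loss="soft_l1"/[464,-135,.216,1.66,.4]/' fit.py
cat >> fit.py <<'E'
print(st["tool_pos"])
import cv2
c=wcam(st,ctrl.capture("wrist"));cv2.imwrite("pics/w2.png",c["img"][:,:,::-1])
E
python3 fit.py
```

```text
[ 4.64197e+02 -1.34459e+02  2.15000e-01  1.65100e+00  4.07000e-01]
[[-1.3, 0.3], [-0.8, -2.3], [-2.9, -0.4], [-2.1, -2.8], [-0.6, 1.4], [-0.6, -0.7], [-1.6, -0.2], [0.2, -0.7], [-1.1, -2.9], [0.7, -1.0], [-0.9, 0.7], [-0.2, -0.8], [-2.5, 0.3], [-1.3, -0.3], [-2.0, -0.7], [2.3, -2.4], [1.4, -0.4]]
knob [[ 572.85719253 -110.71943662  302.98260374]] bar [[ 470.36760722 -106.4800173   119.53701676]] pivot [[ 460.6665609  -211.99976839   76.        ]]
([0.0006, 0.0002, 0.0015], [-0.02, 0.12, -0.12])
[ 470.99339888 -106.58598546  102.32195168]
```

View pics/w2.png

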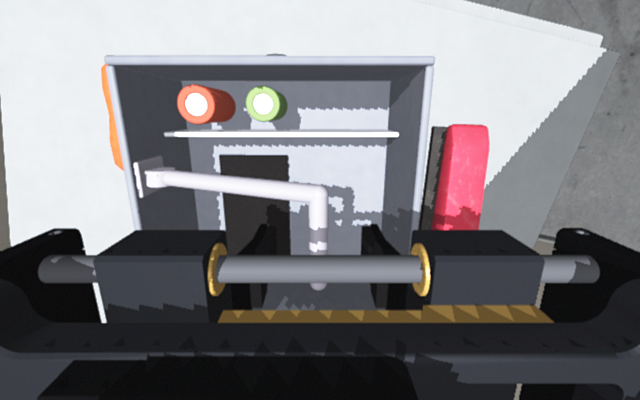

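>>> {"method": "play_rows", "body": {"moves": [{"offset": [0, 0, 0], "turn": [0, 0, 0], "hand": -1}, {"offset": [0, 0, 0], "turn": [0, 0, 0], "hand": -1}, {"offset": [0, 0, 0], "turn": [0, 0, 0], "hand": -1}, {"offset": [0, 0, 0], "turn": [0, 0, 0], "hand": -1}, {"offset": [0, 0, 0], "turn": [0, 0, 0], "hand": -1}], "squeeze": 12}}

```text
time_s: 3.35
tool_pos: [469.8, -107.0, 101.0]
tool_rot: [[-0.978, -0.21, 0.0], [-0.21, 0.978, 0.0], [-0.0, 0.0, -1.0]]
force: [0.0, 1.2, -0.1]
width: 17.9
grasp_force: 0.0
```

>>> {"method": "play_rows", "body": {"moves": [{"offset": [0, 0, 0], "turn": [0, 0, 0], "hand": -1}, {"offset": [0, 0, 0], "turn": [0, 0, 0], "hand": -1}, {"offset": [0, 0, 0], "turn": [0, 0, 0], "hand": -1}], "squeeze": 12}}

```text
time_s: 3.65
tool_pos: [469.7, -107.1, 100.9]
tool_rot: [[-0.978, -0.21, -0.0], [-0.21, 0.978, 0.0], [0.0, 0.0, -1.0]]
force: [-0.0, -0.2, 0.1]
width: 9.5
grasp_force: 12.0
```

Gripped (9.5 mm, the bar). Now the arc.

>>> {"method": "play_rows", "body": {"moves": [{"offset": [0, -0.01, -0.018], "turn": [0, 0, 0], "hand": -1}, {"offset": [0, -0.024, -0.035], "turn": [0, 0, 0], "hand": -1}, {"offset": [0, -0.042, -0.049], "turn": [0, 0, 0], "hand": -1}, {"offset": [0, -0.061, -0.059], "turn": [0, 0, 0], "hand": -1}, {"offset": [0, -0.077, -0.0635], "turn": [0, 0, 0], "hand": -1}, {"offset": [0, -0.093, -0.066], "turn": [0, 0, 0], "hand": -1}, {"offset": [0, -0.104, -0.066], "turn": [0, 0, 0], "hand": -1}, {"offset": [0, -0.112, -0.0655], "turn": [0, 0, 0], "hand": -1}]}}

```text
time_s: 4.45
tool_pos: [493.8, -217.0, 167.4]
tool_rot: [[-0.978, -0.209, 0.001], [-0.209, 0.978, 0.001], [-0.001, 0.001, -1.0]]
force: [-3.6, 12.0, 11.3]
width: 9.5
grasp_force: 12.0
```

>>> {"method": "play_rows", "body": {"moves": [{"offset": [0, 0, 0], "turn": [0, 0, 0], "hand": -1}, {"offset": [0, 0, 0], "turn": [0, 0, 0], "hand": -1}, {"offset": [0, 0, 0], "turn": [0, 0, 0], "hand": -1}]}}

```text
time_s: 4.75
tool_pos: [493.7, -216.2, 167.5]
tool_rot: [[-0.978, -0.21, 0.001], [-0.21, 0.978, 0.001], [-0.001, 0.001, -1.0]]
force: [-3.0, 1.8, 7.2]
width: 9.3
grasp_force: 12.0
```

Run:
```python
from rig import ctrl
from h import *
import cv2
q=np.array([464.2,-134.5,.215]);s=ctrl.observe();R=s["tool_rot"]
g=s["tool_pos"]-18.7*R[:,2];c,n=np.cos(q[2]),np.sin(q[2])
b=[(g[0]-q[0])*c+(g[1]-q[1])*n,-(g[0]-q[0])*n+(g[1]-q[1])*c,g[2]];print("grasp in box",b,"angle",np.arctan2(b[2]-76,b[1]+75),"r",np.hypot(b[2]-76,b[1]+75),s["joint_pos"].round(2))
d=ctrl.capture("side");cv2.imwrite("pics/s2.png",cv2.resize(d["img"][90:340,170:500,::-1],(792,600),interpolation=cv2.INTER_CUBIC))
```

```text
grasp in box [np.float64(11.391725321582019), np.float64(-86.0867004307029), np.float64(186.1542857365543)] angle 1.6711055505058299 r 110.71080160747911 [-0.32  0.14  0.75  1.82 -0.1   1.22  2.24]
```

View pics/s2.png

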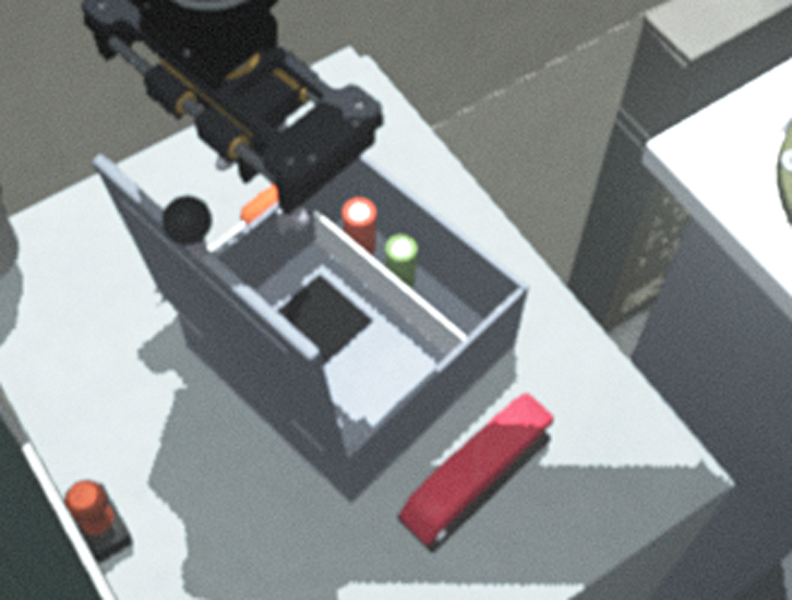

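>>> {"method": "play_rows", "body": {"moves": [{"offset": [0, 0, 0], "turn": [0, 0, 0], "hand": 0.15}, {"offset": [0, 0, 0], "turn": [0, 0, 0], "hand": 0.15}, {"offset": [0, 0, 0], "turn": [0, 0, 0], "hand": 0.15}, {"offset": [0, 0, 0], "turn": [0, 0, 0], "hand": 0.15}, {"offset": [0, 0, -0.04], "turn": [0, 0, 0], "hand": 0.15}, {"offset": [0, 0, -0.09], "turn": [0, 0, 0], "hand": 0.15}, {"offset": [0, 0, -0.14], "turn": [0, 0, 0], "hand": 0.15}, {"offset": [0, 0, -0.185], "turn": [0, 0, 0], "hand": 0.15}]}}

```text
time_s: 5.6
tool_pos: [493.2, -216.7, 353.8]
tool_rot: [[-0.978, -0.21, 0.001], [-0.21, 0.978, 0.0], [-0.001, -0.0, -1.0]]
force: [1.0, -0.3, 0.5]
width: 49.9
grasp_force: 0.0
```

Run:
```python
from rig import ctrl
from h import *
q=np.array([464.2,-134.5,.215]);s=ctrl.observe()
k=W(q,lidp(1.66,214,4,0))[0];print(k,s["tool_pos"],s["joint_pos"].round(2))
print(rel(s,[k[0],k[1],350],down(.215)),rel(s,[k[0],k[1],k[2]-18.7],down(.215)))
```

```text
[ 574.64559396 -110.38141988  302.79279217] [ 493.1795858  -216.69720156  353.82309037] [-0.35  0.04  0.75  1.53 -0.03  1.58  2.18]
([-0.102, 0.0868, 0.0039], [-0.01, 0.08, -0.19]) ([-0.1019, 0.0868, 0.0698], [-0.01, 0.08, -0.19])
```

>>> {"method": "play_rows", "body": {"moves": [{"offset": [-0.034, 0.029, 0], "turn": [0, 0, 0], "hand": 0.15}, {"offset": [-0.068, 0.058, 0], "turn": [0, 0, 0], "hand": 0.15}, {"offset": [-0.102, 0.087, 0], "turn": [0, 0, 0], "hand": 0.15}, {"offset": [-0.102, 0.087, 0.005], "turn": [0, 0, 0], "hand": 0.15}, {"offset": [-0.102, 0.087, 0.005], "turn": [0, 0, 0], "hand": 0.15}]}}

```text
time_s: 6.1
tool_pos: [574.9, -108.6, 345.0]
tool_rot: [[-0.977, -0.213, -0.003], [-0.213, 0.977, -0.001], [0.003, -0.0, -1.0]]
force: [-0.0, -1.0, 0.1]
width: 50.0
grasp_force: 0.0
```

Run:
```python
from rig import ctrl
from h import *
import cv2
s=ctrl.observe();print(s["tool_pos"])
q=np.array([464.2,-134.5,.215])
k=W(q,lidp(1.66,214,4,0))[0]
c=ctrl.capture("scene");d=ctrl.capture("side")
print(proj(c,[k,s["tool_pos"]]),proj(d,[k,s["tool_pos"]]))
a=cv2.resize(c["img"][20:220,200:340],(420,600),interpolation=cv2.INTER_CUBIC);b=cv2.resize(d["img"][70:270,190:310],(360,600),interpolation=cv2.INTER_CUBIC)
cv2.imwrite("pics/k.png",np.hstack([a,b])[:,:,::-1])
```

```text
[ 574.93388757 -108.59364846  344.95296858]
[[257.60652374  70.8899693 ]
 [254.53027255  44.99867391]] [[246.70446082 181.81651249]
 [242.27370964 163.38256959]]
```

View pics/k.png

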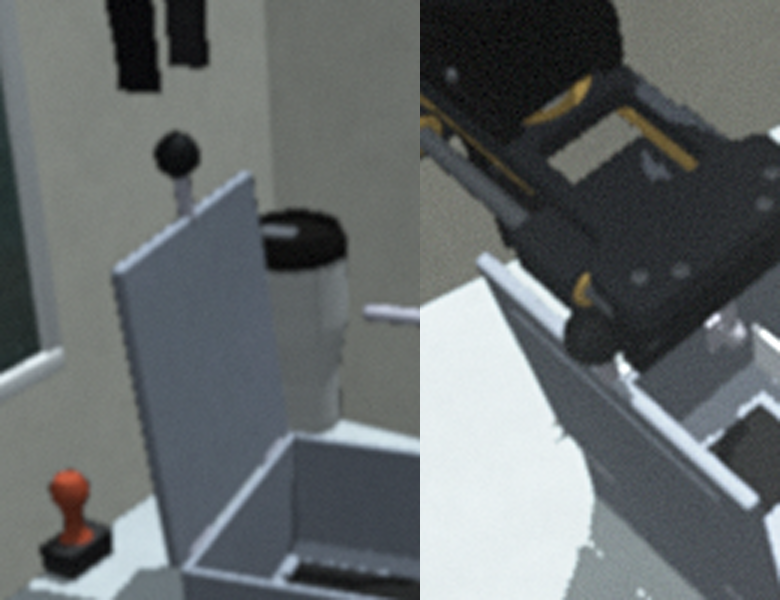

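>>> {"method": "play_rows", "body": {"moves": [{"offset": [0, -0.001, 0.03], "turn": [0, 0, 0], "hand": 0.15}, {"offset": [0, -0.001, 0.055], "turn": [0, 0, 0], "hand": 0.15}, {"offset": [0, -0.001, 0.061], "turn": [0, 0, 0], "hand": 0.15}, {"offset": [0, -0.001, 0.061], "turn": [0, 0, 0], "hand": -0.6}, {"offset": [0, -0.001, 0.061], "turn": [0, 0, 0], "hand": -0.6}, {"offset": [0, -0.001, 0.061], "turn": [0, 0, 0], "hand": -0.6}, {"offset": [0, -0.001, 0.061], "turn": [0, 0, 0], "hand": -0.6}, {"offset": [0, -0.001, 0.061], "turn": [0, 0, 0], "hand": -0.6}], "squeeze": 20}}

```text
time_s: 7.0
tool_pos: [575.6, -111.6, 286.6]
tool_rot: [[-0.978, -0.21, 0.002], [-0.21, 0.978, -0.001], [-0.002, -0.001, -1.0]]
force: [-0.2, -0.8, 3.0]
width: 24.6
grasp_force: 20.0
```

>>> {"method": "play_rows", "body": {"moves": [{"offset": [0, 0, 0], "turn": [0, 0, 0], "hand": -0.6}, {"offset": [0, 0, 0], "turn": [0, 0, 0], "hand": -0.6}], "squeeze": 20}}

```text
time_s: 7.2
tool_pos: [575.6, -111.6, 286.6]
tool_rot: [[-0.978, -0.21, 0.002], [-0.21, 0.978, -0.001], [-0.002, -0.001, -1.0]]
force: [0.5, -2.4, 4.8]
width: 24.8
grasp_force: 20.0
```

>>> {"method": "play_rows", "body": {"moves": [{"offset": [0.013, 0, -0.001], "turn": [0, 0, 0], "hand": -0.6}, {"offset": [0.0255, 0, -0.001], "turn": [0, 0, 0], "hand": -0.6}, {"offset": [0.0385, 0, -0.0005], "turn": [0, 0, 0], "hand": -0.6}, {"offset": [0.051, 0, 0.0005], "turn": [0, 0, 0], "hand": -0.6}, {"offset": [0.064, 0, 0.0025], "turn": [0, 0, 0], "hand": -0.6}, {"offset": [0.0765, 0, 0.0055], "turn": [0, 0, 0], "hand": -0.6}, {"offset": [0.089, 0, 0.009], "turn": [0, 0, 0], "hand": -0.6}, {"offset": [0.101, 0, 0.0135], "turn": [0, 0, 0], "hand": -0.6}]}}

```text
time_s: 8.0
tool_pos: [475.5, -133.1, 272.2]
tool_rot: [[-0.978, -0.21, 0.0], [-0.21, 0.978, -0.001], [-0.0, -0.001, -1.0]]
force: [-1.3, -3.4, 4.0]
width: 24.3
grasp_force: 20.0
```

>>> {"method": "play_rows", "body": {"moves": [{"offset": [0, 0, 0], "turn": [0, 0, 0], "hand": -0.6}, {"offset": [0, 0, 0], "turn": [0, 0, 0], "hand": -0.6}]}}

```text
time_s: 8.2
tool_pos: [476.3, -132.9, 272.4]
tool_rot: [[-0.978, -0.21, 0.001], [-0.21, 0.978, -0.0], [-0.001, -0.001, -1.0]]
force: [-1.3, -3.1, 5.7]
width: 24.3
grasp_force: 20.0
```

>>> {"method": "play_rows", "body": {"moves": [{"offset": [0.006, 0, 0.0025], "turn": [0, 0, 0], "hand": -0.6}, {"offset": [0.012, 0, 0.005], "turn": [0, 0, 0], "hand": -0.6}, {"offset": [0.0175, 0, 0.008], "turn": [0, 0, 0], "hand": -0.6}, {"offset": [0.0205, 0, 0.0095], "turn": [0, 0, 0], "hand": -0.6}, {"offset": [0.0205, 0, 0.0095], "turn": [0, 0, 0], "hand": -0.6}]}}

```text
time_s: 8.7
tool_pos: [456.0, -137.3, 262.8]
tool_rot: [[-0.978, -0.21, -0.0], [-0.21, 0.978, -0.001], [0.001, -0.001, -1.0]]
force: [-3.5, -4.2, 5.9]
width: 24.3
grasp_force: 20.0
```

```bash
cat > ang.py <<'E'
from rig import ctrl
from h import *
import cv2,sys
q=np.array([464.2,-134.5,.215]);s=ctrl.observe();R=s["tool_rot"]
g=s["tool_pos"]-18.7*R[:,2];c,n=np.cos(q[2]),np.sin(q[2])
x=(g[0]-q[0])*c+(g[1]-q[1])*n
print("lid est",np.arctan2(g[2]-90,90-x)-np.arctan2(4,214),"r",np.hypot(g[2]-90,90-x),s["tool_pos"],s["force"],s["width"])
a,b=ctrl.capture("scene"),ctrl.capture("side")
A=cv2.resize(a["img"][50:250,230:400],(510,600),interpolation=cv2.INTER_CUBIC)
cv2.imwrite(sys.argv[1],A[:,:,::-1])
for t in (1.0,1.05,1.1):
  print(t,((proj(a,W(q,[lidp(t,180,8,90),lidp(t,180,8,-90),lidp(t,214,4,0)]))-[230,50])*3).round().tolist())
print("stay1.66",((proj(a,W(q,[stay(1.66,-20),stay(1.66,30)]))-[230,50])*3).round().tolist())
E
python3 ang.py pics/l1.png
```

```text
lid est 1.0765912593908875 r 215.3527922436633 [ 455.99966281 -137.25399463  262.76086746] [-3.49994256 -4.23143976  5.92942412] 24.264117226386
1.0 [[226.0, 244.0], [325.0, 130.0], [318.0, 139.0]]
1.05 [[211.0, 235.0], [312.0, 122.0], [302.0, 128.0]]
1.1 [[195.0, 225.0], [299.0, 114.0], [285.0, 117.0]]
stay1.66 [[352.0, 229.0], [275.0, 220.0]]
```

View pics/l1.png

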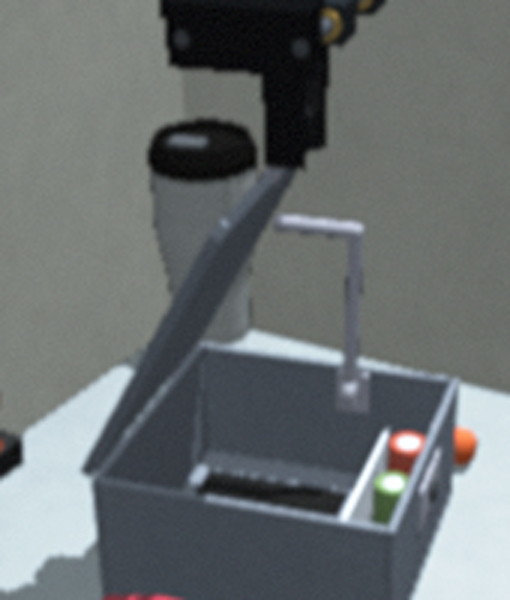

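>>> {"method": "play_rows", "body": {"moves": [{"offset": [0.002, 0, 0.001], "turn": [0, 0, 0], "hand": -0.6}, {"offset": [0.004, 0, 0.002], "turn": [0, 0, 0], "hand": -0.6}, {"offset": [0.004, 0, 0.002], "turn": [0, 0, 0], "hand": -0.6}]}}

```text
time_s: 9.1
tool_pos: [452.8, -138.0, 261.0]
tool_rot: [[-0.978, -0.21, 0.001], [-0.21, 0.978, -0.001], [-0.001, -0.001, -1.0]]
force: [-1.8, -3.8, 5.2]
width: 24.4
grasp_force: 20.0
```

>>> {"method": "play_rows", "body": {"moves": [{"offset": [0.001, 0, 0.0005], "turn": [0, 0, 0], "hand": -0.6}, {"offset": [0.002, 0, 0.001], "turn": [0, 0, 0], "hand": -0.6}, {"offset": [0.002, 0, 0.001], "turn": [0, 0, 0], "hand": -0.6}]}}

```text
time_s: 9.4
tool_pos: [452.2, -138.1, 260.6]
tool_rot: [[-0.978, -0.21, 0.004], [-0.21, 0.978, -0.001], [-0.004, -0.002, -1.0]]
force: [-0.2, -3.9, 5.9]
width: 24.4
grasp_force: 20.0
```

>>> {"method": "play_rows", "body": {"moves": [{"offset": [0.001, 0, 0.0005], "turn": [0, 0, 0], "hand": -0.6}, {"offset": [0.002, 0, 0.001], "turn": [0, 0, 0], "hand": -0.6}, {"offset": [0.002, 0, 0.001], "turn": [0, 0, 0], "hand": -0.6}]}}

```text
time_s: 9.7
tool_pos: [451.7, -138.2, 260.3]
tool_rot: [[-0.977, -0.211, 0.007], [-0.211, 0.977, -0.001], [-0.007, -0.002, -1.0]]
force: [3.2, -2.8, 6.9]
width: 24.4
grasp_force: 20.0
```

>>> {"method": "play_rows", "body": {"moves": [{"offset": [-0.001, 0, 0], "turn": [0, 0, 0], "hand": 0.0}, {"offset": [-0.001, 0, 0], "turn": [0, 0, 0], "hand": 0.2}, {"offset": [-0.001, 0, 0], "turn": [0, 0, 0], "hand": 0.2}, {"offset": [-0.001, 0, 0], "turn": [0, 0, 0], "hand": 0.2}, {"offset": [-0.001, 0, 0], "turn": [0, 0, 0], "hand": 0.2}, {"offset": [0, 0, -0.02], "turn": [0, 0, 0], "hand": 0.2}, {"offset": [0, 0, -0.06], "turn": [0, 0, 0], "hand": 0.2}, {"offset": [0, 0, -0.1], "turn": [0, 0, 0], "hand": 0.2}]}}

```text
time_s: 10.5
tool_pos: [447.7, -138.0, 359.1]
tool_rot: [[-0.978, -0.21, -0.002], [-0.21, 0.978, 0.0], [0.001, 0.001, -1.0]]
force: [0.8, -0.1, -0.3]
width: 52.1
grasp_force: 0.0
```

>>> {"method": "play_rows", "body": {"moves": [{"offset": [0, 0, 0], "turn": [0, 0, 0], "hand": 0.2}, {"offset": [0, 0, 0], "turn": [0, 0, 0], "hand": 0.2}, {"offset": [0, 0, 0], "turn": [0, 0, 0], "hand": 0.2}]}}

```text
time_s: 10.8
tool_pos: [447.9, -138.0, 357.3]
tool_rot: [[-0.978, -0.21, -0.002], [-0.21, 0.978, 0.0], [0.002, 0.001, -1.0]]
force: [-0.0, -0.3, -0.5]
width: 52.3
grasp_force: 0.0
```

```bash
python3 ang.py pics/l2.png
```

```text
lid est 1.1950493805738533 r 305.2239735998907 [ 447.85840488 -138.00421512  357.27332331] [-0.02864637 -0.33605639 -0.49357456] 52.27846792581462
1.0 [[226.0, 244.0], [325.0, 130.0], [318.0, 139.0]]
1.05 [[211.0, 235.0], [312.0, 122.0], [302.0, 128.0]]
1.1 [[195.0, 225.0], [299.0, 114.0], [285.0, 117.0]]
stay1.66 [[352.0, 229.0], [275.0, 220.0]]
```

View pics/l2.png

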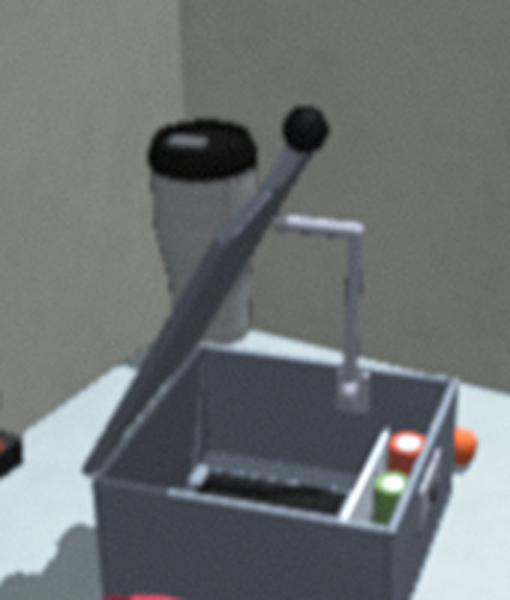

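The lid rests on the crossbar. The knob shows at (305,128) in the crop, which matches about 1.05 rad. The stay is upright and the gripper is clear.

```bash
python3 -c "
from rig import ctrl
print(ctrl.hand_in())"
```

```text
the job is handed in; nothing more can be done
None
```

The job is handed in at about 11 s: the stay is up at its stop (about 1.66 rad), the lid rests on its crossbar at about 1.05 rad by camera, and the gripper is clear; the hand-in returned no verdict.

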